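# Seat the splined gear in the drill gearbox and hold it down

### The job

Lift the cover plate off the gearbox's pins and lay it flat, handle up, on the work mat beside it. Then take the gear out of its stand, turn it until the splines of its stem mesh with the socket in the gearbox, slide it fully home against the spring, and finish while still gripping it and pressing it down, so that I can slip in the retaining clip. Leave the circuit board, the screwdriver and the loose socket alone.

Things in the scene. Friction and masses are not known exactly. Their poses are not given: they have to be found in the camera images.
- housing: Fixed aluminium gearbox block, 120 (its x) x 96 (its y) x 60 mm high. Origin: centre of its underside; z up. Two steel pins, 8 mm thick, stand 10 mm above its flat top face at its (x, y) = (46, 34) and (-46, -34) mm. The gear's socket is in the middle of the top face, hidden under the cover at first.
- cover: Loose grey cover plate, 116 (x) x 92 (y) x 5 mm, about 0.2 kg, lying on top of the gearbox with its two 10 mm holes over the pins. Origin: centre of the plate's underside; z up. On its middle stands a black bar handle, 44 mm along x, 14 mm wide along y, its top 27 mm above the plate's underside.
- mat: Pink work mat fixed on the bench, 150 (x) x 130 (y) mm, 6 mm thick, where the cover is to be laid. Origin: centre of its underside. It lies to one side of the gearbox, the gear's stand to the other; the sides vary.
- stand: Fixed light wooden block, 80 x 80 x 40 mm high, with a round 39 mm hole, 34 mm deep, in the middle of its top, in which the gear's stem hangs freely. Origin: centre of its underside.
- gear: Loose steel gear, 0.22 kg. Origin: centre of the toothed disc's underside (its shoulder), z up. Disc 73 mm across, 10 mm thick. On it a square boss to grip, 24 x 24 mm, sides square to the gear's x and y, top 38 mm above the origin. Below, the stem: 26 mm long, a cross (+) of bars 34 mm long, 9 mm thick, along the gear's x and y, tip tapered 3 mm. Starts with its disc on the stand, at any yaw.
- stem_tip (a point): Centre of the stem's lower end, 26 mm below the gear's origin.
- hub_mouth (a point): Centre of the socket's mouth, level with the gearbox's top face, z up. The socket is a cross-shaped (+) bore with slots along this point's x and y (they turn with the hub), 36.4 mm long, 11 mm wide; the top 3 mm is 1.5 mm wider all round. A quarter turn of the gear fits as well. With the gear home, its disc rests on the top face, stem tip 26 mm below this point.
- hub (a joint): Angle (rad) of the socket's hub against the housing, counter-clockwise from above, -0.8 to 0.8. Stiff: it stays where it is unless turned with more than 0.4 N m.
- plunger (a joint): How far (m) the spring plunger in the socket is pushed down: 0 when free, 0.008 when the gear is fully home. The stem tip meets it 18 mm below the mouth; the spring needs 5 N to start and 13 N at home, so it lifts the gear by 8 mm if let go.
- board: Green circuit board with a row of terminals, 60 x 170 mm, lying on the far side of the work. To be left alone.
- screwdriver: Screwdriver lying on the far side of the work. To be left alone.
- socket: Loose steel wrench socket, 26 mm across, 40 mm high, standing on the far side of the work. To be left alone.
Not all that is in view belongs to the job. Of the things shaped like the gear, the steel one is meant.

How it is judged:
On the way, in this order (a step that is already met when the one before it is completed fails the run):
1. the cover lies flat on the mat, handle up, and is let go (horizontal distance between cover and mat below 0.05 m and height (world z) of cover below 0.01 m and angle between cover's own z axis and vertical below 0.08 rad and contact force between the fingers and cover below 0.1 N), for 0.2 s.
2. the gear's stem has meshed with the socket (z of stem_tip in the frame of hub_mouth below -0.01 m and horizontal distance between stem_tip and hub_mouth below 0.004 m and angle between gear's own z axis and vertical below 0.12 rad), for 0.1 s.
At the end, for the whole second after the job is handed in: Gear meshed, home within 2.5 mm, upright within 0.08 rad, within 4 mm of the socket axis, plunger pushed in over 5 mm, at rest and still gripped by the fingers; cover flat, handle up, its centre within 50 mm of the mat's centre, not touched (z of stem_tip in the frame of hub_mouth below -0.0235 m and horizontal distance between stem_tip and hub_mouth below 0.004 m and angle between each of gear, cover's own z axis and vertical below 0.08 rad and value of joint plunger above 0.005 m and contact force between the fingers and gear above 2 N and linear speed of gear below 0.02 m/s and horizontal distance between cover and mat below 0.05 m and height (world z) of cover below 0.01 m and contact force between the arm and cover below 0.1 N); the arm keeps its last pose, push and grip.
It fails at once if the circuit board, the screwdriver or the loose socket was moved more than 30 mm (distance of any of board, screwdriver, socket from where it was at the start of the episode above 0.03 m).
It also fails if it takes over 54 s, if anything falls off the work surface, if the arm or the gripper's body presses on something with over 40 N, if the wrist force passes 120 N, or if a joint passes its speed limit or range.

### The arm

A 6-joint arm with a two-finger parallel gripper is mounted at the origin on the work surface. World frame = base frame: x ahead of the robot, y to its left, z up, the work surface at z = 0. Lengths are in m, angles in rad, forces in N, time in s.
With the tool pointing down it reaches from about 0.3 to 0.95 m from the base axis. Payload 3.1 kg.
Tool frame: the origin (TCP) lies at the very end of the fingers, on their centre line; the grasp point (between the pads) lies 19 mm behind it; z points along the fingers, y is the line along which they close (so a half turn about z gives the same grasp; the last joint's range is limited). The gripper opens to 85 mm and grips with 20 to 120 N. Pads are 22 mm wide; open, the fingers measure 114 mm over their backs; the gripper's body (76 mm by 85 mm) begins 54 mm behind the grasp point. The pads swing forward as they close: fully open they stand 13 mm farther back than shut.
Start: joints at [-1.18, 0.308, 1.634, -0, 1.2, -0.07], TCP at [0.278, -0.56, 0.231] pointing down, gripper open.
Joint ranges: [-3.06, 3.06], [-0.79, 1.96], [0.05, 2.63], [-1.19, 4.34], [0.05, 2.64], [-2.94, 2.94]. Speed limits (rad/s): [2.79, 2.79, 3.14, 3.14, 3.14, 3.14].

### API

Orientations are given as a unit quaternion [w, x, y, z].
In Python, from cell import ctrl, vision, masks_of, landmark_of gives the robot as it stands.
- The arm moves only by the tool step_arm, never from a script. Its argument "motion" is one flat list of numbers, 5 for each row, row after row: the shift along the world's x, y, z in units of 0.12 m (1.0 is 0.12 m), then the turn about the world's z in units of 0.1 rad (1.0 is 0.1 rad), then the opening, from -1 (shut) to 1 (fully open). In form: [dx, dy, dz, yaw, fingers, dx, dy, dz, yaw, fingers, ...]. A call has exactly 5 rows; each row shifts and turns the commanded pose from where the row before left it; what a row does not reach is not made up. A row lasts 1/12 s, in which the tool goes at most 41.7 mm and 7.16 degrees, less where a joint would pass 70% of its speed; a pose out of reach is approached as far as the arm can. A call with a number of a shift or a turn outside -1 to 1 is refused whole. A call with a gripper value outside its range is refused whole. The fingers move at their own pace and stop on an object; the grip force is fixed at half the most. Time passes only in rows, so rows that do not move let the fingers close, or fill a call up. It gives the time, the measured TCP pose, the force, the opening and the grip force at its end, in the units of the state.
- ctrl.read_state(): the state, without advancing time (a new reading comes with each control period).
- vision.snapshot(name): name is "side" or "top"; returns (picture, depth): 384x512x3 uint8, blue, green, red; 384x512 float32, m along the optical axis (not along the pixel's ray), 0 where there is no reading.
- vision.camera_model(name): a dict with "fov_y" (degrees; the focal length in pixels is half the picture's height over the tangent of half this angle, whatever the lens; pixels are square), "cx", "cy" (the principal point, pixels), "eye" and "rotation" of the camera in the world. Camera axes: x right, y down, z forward; pixel columns grow to the right and rows downward; lengths in m; the calibration is good to about 2 mm. A picture is of the moment at which its call begins. camera_model takes no time and is no camera call.
- ctrl.close_job(): hands the job in; it is judged then, once.
Trained networks look in the newest picture that a camera, given by its name, has taken for a name from the list of things; names that differ only in an ending like _2 or _b are one class to them, and where a whole thing is asked for, a point or a joint stands for the part that bears it (a point fixed in the world has none). Each returns a list of dicts, best first, with "confidence" (0 to 1); they miss things now and then, are a little off and sometimes report something else, mostly with a low value. They report only what shows in the picture. A call takes as long as a camera call. They do not tell look-alikes from the thing itself.
- masks_of(camera, query): "region" (384x512 bool, what is visible of it) and "extent" ([left, top, width, height] in pixels, round what is visible of it).
- landmark_of(camera, query): "at" ([row, column] in pixels: a listed point, or the origin of a listed thing).
The state is a dict: "time_s": time; "joint_pos": joint angles; "qvel": joint speeds; "effort": joint torques, N m; "eef_pos": TCP position; "tcp_rot": TCP orientation; "force": force on the tool from outside, world axes, zero at the start; "torque": the same for the moment, N m; "opening": opening from 0.0 (shut) to 1.0 (fully open); "grip_force": force on a finger pad.
Only numpy, scipy, OpenCV 4.12 (cv2) and the standard library are available. Lean on these libraries where they do the work, as an engineer would, in place of code of your own. Each camera call takes 0.05 s, during which the arm holds its last target. There are 200 camera calls.

## Working session

There is one attempt and no reset: what is moved stays moved. The work goes in short steps, Python scripts to look and compute and a tool call to move; the robot and the scene stay as the last step left them, time stands still between calls to the robot, and variables do not carry over. Pictures are saved under pics/ and viewed, at most 10 in all, crops included, and the job is handed in when it is done.

Besides the shell and the picture viewer there is one more tool, called after "Emit:" as name(argument=value, ...), one argument or row to a line, values as JSON. step_arm: Moves the arm, as the interface text tells. Shifts and turns lie within -1 to 1; 1 stands for 0.12 m of shift or 0.1 rad of turn. Its arguments: {"type":"object","properties":{"motion":{"type":"array"}},"required":["motion"]}

```bash
mkdir -p pics; ls; cat > h.py <<'E'
import numpy as np, cv2
from cell import ctrl, vision, masks_of, landmark_of
def cam(n):
    m=vision.camera_model(n); f=192/np.tan(np.radians(m["fov_y"])/2)
    return f,m["cx"],m["cy"],np.array(m["eye"]),np.array(m["rotation"])
def cloud(n,d):
    f,cx,cy,e,R=cam(n)
    v,u=np.mgrid[0:384,0:512]
    P=np.stack([(u-cx)/f*d,(v-cy)/f*d,d],-1)@R.T+e
    P[d<=0]=np.nan
    return P
def atz(n,rc,z):
    f,cx,cy,e,R=cam(n)
    r=R@np.array([(rc[1]-cx)/f,(rc[0]-cy)/f,1]); return e+r*(z-e[2])/r[2]
E
python3 - <<'E'
from h import *
for n in("top","side"):
    m=vision.camera_model(n);print(m)
    p,d=vision.snapshot(n);cv2.imwrite(f"pics/{n}0.png",p);np.save(n+"0.npy",d)
    P=cloud(n,d)
    for q in("housing","cover","mat","stand","gear","board","screwdriver","socket"):
        for r in masks_of(n,q)[:3]:
            M=r["region"];c=P[M]
            print(n,q,round(r["confidence"],2),r["extent"],np.nanmedian(c,0).round(3),np.nanpercentile(c[:,2],97).round(3))
s=ctrl.read_state();print(s)
E
```

```text
pics
{'fov_y': 42.4469777364605, 'cx': 249.63944939281203, 'cy': 193.71006620446946, 'eye': array([ 0.41735665, -0.05132558,  1.26256299]), 'rotation': array([ 0.04518795, -0.70383203,  0.70741958, -0.04621754])}Traceback (most recent call last):
  File "<stdin>", line 5, in <module>
  File "h.py", line 9, in cloud
    P=np.stack([(u-cx)/f*d,(v-cy)/f*d,d],-1)@R.T+e
      ~~~~~~~~~~~~~~~~~~~~~~~~~~~~~~~~~~~~~~^~~~
ValueError: matmul: Input operand 1 has a mismatch in its core dimension 0, with gufunc signature (n?,k),(k,m?)->(n?,m?) (size 4 is different from 3)
```

Rotation is a quaternion.

```bash
sed -i 's/np.array(m\["rotation"\])/Rotation.from_quat(np.roll(m["rotation"],-1)).as_matrix()/; 1a from scipy.spatial.transform import Rotation' h.py
python3 - <<'E'
from h import *
for n in("top","side"):
    m=vision.camera_model(n);print(m)
    p,d=vision.snapshot(n);cv2.imwrite(f"pics/{n}0.png",p);np.save(n+"0.npy",d)
    P=cloud(n,d)
    for q in("housing","cover","mat","stand","gear","board","screwdriver","socket"):
        for r in masks_of(n,q)[:3]:
            M=r["region"];c=P[M]
            print(n,q,round(r["confidence"],2),r["extent"],np.nanmedian(c,0).round(3),np.nanpercentile(c[:,2],97).round(3))
s=ctrl.read_state();print(s)
E
```

```text
{'fov_y': 42.4469777364605, 'cx': 249.63944939281203, 'cy': 193.71006620446946, 'eye': array([ 0.41735665, -0.05132558,  1.26256299]), 'rotation': array([ 0.04518795, -0.70383203,  0.70741958, -0.04621754])}
top housing 0.81 [203.1, 194.9, 45.5, 50.1] [0.553 0.015 0.045] 0.068
top cover 0.56 [208.0, 199.7, 39.5, 54.6] [0.49  0.006 0.065] 0.086
top cover 0.22 [81.4, 202.6, 67.6, 67.3] [0.472 0.295 0.006] 0.01
top mat 0.56 [80.1, 205.6, 67.9, 64.5] [0.472 0.295 0.006] 0.01
top mat 0.49 [286.3, 134.9, 69.0, 31.6] [ 0.695 -0.234  0.004] 0.016
top mat 0.25 [329.4, 208.7, 27.3, 23.9] [ 0.507 -0.279  0.051] 0.08
top stand 0.7 [324.0, 205.4, 33.4, 33.3] [ 0.492 -0.261  0.039] 0.049
top gear 0.74 [284.5, 136.7, 72.5, 30.0] [ 0.697 -0.234  0.005] 0.016
top gear 0.69 [373.3, 182.8, 25.0, 29.1] [ 0.567 -0.392  0.037] 0.065
top gear 0.67 [282.5, 202.4, 29.3, 28.8] [ 0.518 -0.168  0.036] 0.066
top board 0.68 [133.4, 110.1, 36.5, 75.1] [0.74  0.186 0.021] 0.028
top screwdriver 0.63 [135.8, 109.9, 29.9, 72.5] [0.743 0.182 0.023] 0.028
{'fov_y': 48.14444843430023, 'cx': 257.1470857974605, 'cy': 191.4
[... 974 characters left out ...]
2 0.031] 0.044
{'time_s': 0.95, 'joint_pos': array([-1.17967433e+00,  3.08043955e-01,  1.63380653e+00,  4.64245593e-06,
        1.19969842e+00, -6.97053129e-02]), 'qvel': array([-0.00202638, -0.00012508, -0.00148055, -0.00170021, -0.00115149,
        0.00012106]), 'effort': array([-4.31897915e-04, -4.15290463e+01, -2.77089411e+01, -1.95172438e-04,
        6.34257794e-04, -2.88306893e-06]), 'eef_pos': array([ 0.2779074 , -0.55982289,  0.23130385]), 'tcp_rot': array([2.12483034e-05, 9.73572200e-01, 2.28379444e-01, 5.63596335e-06]), 'force': array([ 0.36036521,  0.16708381, -0.08807886]), 'torque': array([-0.03482432, -0.04668079,  0.0394398 ]), 'grip_force': 0.0, 'opening': 1.0032986285542518}
```

View pics/top0.png

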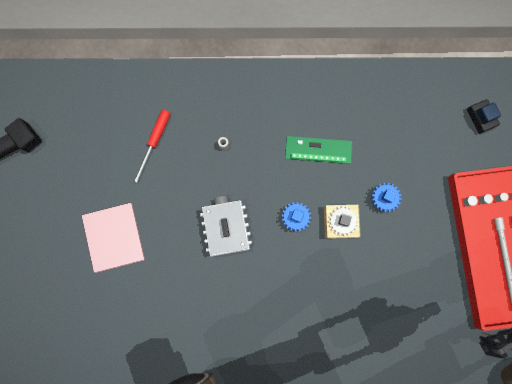

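View pics/side0.png

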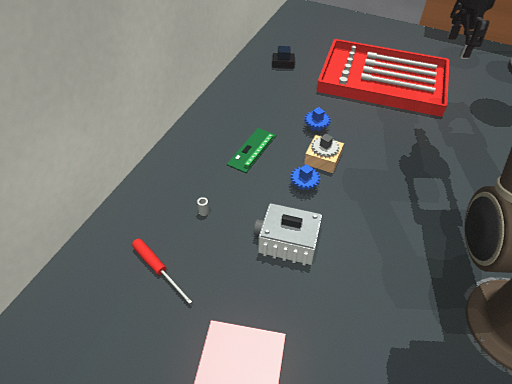

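Steel gear is on the wooden stand at about (222,343) in the top view; blue look-alikes sit at (216,296) and (198,387). The cover's handle is at (228,226), the mat at (237,113).

```bash
python3 - <<'E'
from h import *
def rect(pts):
    (c,s,a)=cv2.minAreaRect((pts[:,:2]*1000).astype(np.float32)); return np.round(c,1),np.round(s,1),round(a,1),len(pts)
for n in("top","side"):
    d=np.load(n+"0.npy");P=cloud(n,d);p=cv2.imread(f"pics/{n}0.png").astype(int);z=P[...,2]
    def near(x,y,r):return np.hypot(P[...,0]-x,P[...,1]-y)<r
    for nm,x,y,r,lo,hi in(("handle",.485,.01,.04,.08,.1),("covertop",.485,.01,.09,.06,.07),("boss",.50,-.27,.03,.07,.09),("disc",.50,-.27,.05,.045,.06),("stand",.497,-.27,.07,.034,.045)):
        q=P[near(x,y,r)&(z>lo)&(z<hi)]
        print(n,nm,rect(q),q.mean(0).round(4),np.median(q[:,2]).round(4))
    pink=(p[...,2]>200)&(p[...,1]>120)&(p[...,0]>120)&near(.47,.295,.12)&(abs(p[...,2]-p[...,1])>25)
    q=P[pink];print(n,"mat",rect(q),q.mean(0).round(4))
    for q in("cover","gear","mat","hub_mouth"): 
        vision.snapshot(n)
        for r in landmark_of(n,q)[:3]:
            print(n,q,round(r["confidence"],2),np.round(r["at"],1),atz(n,r["at"],{"cover":.06,"gear":.05,"mat":0,"hub_mouth":.06}[q]).round(4))
p=cv2.imread("pics/top0.png");q=cv2.imread("pics/side0.png")
a=cv2.resize(p[190:265,190:265],(400,400),interpolation=3);b=cv2.resize(p[195:250,315:370],(400,400),interpolation=3)
c=cv2.resize(q[195:270,250:325],(400,400),interpolation=3)[:190];e=cv2.resize(q[125:180,295:350],(400,400),interpolation=3)[:190]
cv2.imwrite("pics/c0.png",np.vstack([np.hstack([a,b]),np.hstack([c,e])]))
E
```

```text
top handle (array([491.5,   6.8]), array([44. , 13.9]), 9.6, 109) [0.4913 0.0067 0.0865] 0.0863
top covertop (array([491.3,   6.5]), array([119.7,  95.7]), 10.0, 1708) [0.4913 0.0065 0.0647] 0.0647
top boss (array([ 508.3, -282.8]), array([24.9, 24.6]), 74.9, 107) [ 0.5079 -0.2822  0.0775] 0.0776
top disc (array([ 507.9, -282.4]), array([71.9, 69.1]), 1.5, 471) [ 0.5073 -0.2812  0.0499] 0.0497
top stand (array([ 507.7, -262. ]), array([ 79.8, 122.3]), 0.5, 452) [ 0.5068 -0.2788  0.04  ] 0.0401
top mat (array([472.7, 295.3]), array([149.3, 130.2]), 14.2, 2985) [0.4718 0.2949 0.0058]
top cover 0.81 [227.3 225.7] [0.4917 0.0051 0.06  ]
top gear 0.8 [220.1 295. ] [ 0.5092 -0.1646  0.05  ]
top gear 0.63 [197.  381.8] [ 0.5652 -0.3801  0.05  ]
top gear 0.62 [220.5 340.8] [ 0.5076 -0.2771  0.05  ]
top mat 0.74 [238.7 110.5] [0.4679 0.301  0.    ]
top hub_mouth 0.45 [148.3 150.4] [0.6887 0.1922 0.06  ]
side handle (array([489.3,   8.6]), array([44.1, 15.5]), 10.7, 149) [0.4889 0.0098 0.0874] 0.0878
side covertop (array([489.3,   8.8]), array([119.9,  98.6]), 9.8, 1751) [0.4875 0.0133 0.0665] 0.0667
side boss (array([ 505.6, -280. ]), array([28.1, 25. ]), 77.7, 91) [ 0.505  -0.2781  0.078 ] 0.0792
side disc (array([ 506.8, -276.6]), array([76.5, 71.4]), 2.8, 330) [ 0.5042 -0.2724  0.0516] 0.0517
side stand (array([ 506.2, -261.9]), array([ 80.6, 121. ]), 0.9, 282) [ 0.5024 -0.2623  0.041 ] 0.0417
side mat (array([472.9, 292.2]), array([150.7, 124. ]), 14.4, 2642) [0.5014 0.298  0.0079]
side cover 0.65 [225.6 289.8] [0.4923 0.0073 0.06  ]
side cover 0.57 [209.5 204.4] [0.6833 0.048  0.06  ]
side gear 0.69 [150.3 322.5] [ 0.5077 -0.2624  0.05  ]
side gear 0.64 [179.4 302.6] [ 0.5181 -0.1434  0.05  ]
side gear 0.63 [125.5 319.2] [ 0.5482 -0.3526  0.05  ]
side mat 0.85 [361.6 243. ] [0.4665 0.2967 0.    ]
```

View pics/c0.png

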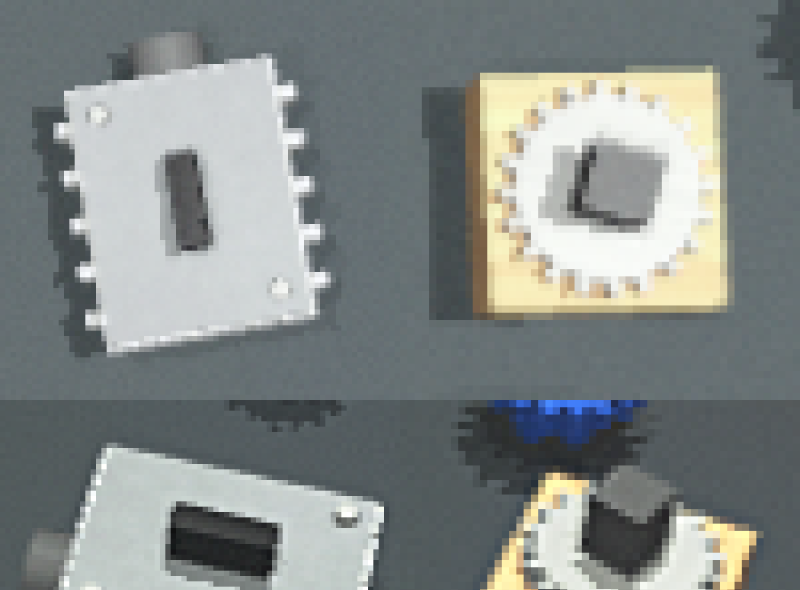

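Emit:
step_arm(
  motion=[0.118,0.315,-0.05,-0.19,1,0.118,0.315,-0.05,-0.19,1,0.118,0.315,-0.05,-0.19,1,0.118,0.315,-0.05,-0.19,1,0.118,0.315,-0.05,-0.19,1],
)

```text
time_s: 2.17
eef_pos: [0.349, -0.3692, 0.2011]
tcp_rot: [0.0, 0.983, 0.181, 0.0]
force: [1.1, 0.4, 0.3]
opening: 1.002
grip_force: 0.0
```

Emit:
step_arm(
  motion=[0.118,0.315,-0.05,-0.19,1,0.118,0.315,-0.05,-0.19,1,0.118,0.315,-0.05,-0.19,1,0.118,0.315,-0.05,-0.19,1,0.118,0.315,-0.05,-0.19,1],
)

```text
time_s: 2.58
eef_pos: [0.42, -0.1801, 0.1714]
tcp_rot: [0.0, 0.991, 0.134, 0.001]
force: [1.0, 0.0, 0.4]
opening: 1.001
grip_force: 0.0
```

Emit:
step_arm(
  motion=[0.118,0.315,-0.05,-0.19,1,0.118,0.315,-0.05,-0.19,1,0.118,0.315,-0.05,-0.19,1,0.118,0.315,-0.05,-0.19,0.2,0.118,0.315,-0.05,-0.19,0.2],
)

```text
time_s: 3.0
eef_pos: [0.4909, 0.0092, 0.1414]
tcp_rot: [0.0, 0.996, 0.087, 0.001]
force: [0.5, -0.5, 0.4]
opening: 0.749
grip_force: 0.0
```

Emit:
step_arm(
  motion=[0,-0.014,-0.15,0,0.2,0,0,-0.15,0,0.2,0,0,-0.15,0,0.2,0,0,-0.1,0,0.2,0,0,-0.05,0,0.2],
)

```text
time_s: 3.42
eef_pos: [0.489, 0.0059, 0.0676]
tcp_rot: [-0.0, 0.996, 0.088, -0.001]
force: [-0.8, 0.6, -1.1]
opening: 0.6
grip_force: 0.0
```

Emit:
step_arm(
  motion=[0,0,0,0,-1,0,0,0,0,-1,0,0,0,0,-1,0,0,0,0,-1,0,0,0,0,-1],
)

```text
time_s: 3.83
eef_pos: [0.4913, 0.0059, 0.0705]
tcp_rot: [-0.0, 0.996, 0.087, 0.001]
force: [-0.5, 3.0, 3.8]
opening: 0.144
grip_force: 61.4
```

Emit:
step_arm(
  motion=[0,0,0,0,-1,0,0,0,0,-1,0,0,0,0,-1,0,0,0,0,-1,0,0,0,0,-1],
)

```text
time_s: 4.25
eef_pos: [0.4913, 0.0059, 0.0705]
tcp_rot: [-0.0, 0.996, 0.087, 0.001]
force: [-0.6, 3.4, 6.7]
opening: 0.149
grip_force: 61.8
```

Emit:
step_arm(
  motion=[0,0,0.05,0,-1,0,0,0.1,0,-1,0,0,0.15,0,-1,0,0,0.2,0,-1,0,0,0.2,0,-1],
)

```text
time_s: 4.67
eef_pos: [0.4888, 0.0047, 0.1532]
tcp_rot: [0.001, 0.996, 0.088, -0.002]
force: [0.2, -0.4, -2.1]
opening: 0.146
grip_force: 60.7
```

Emit:
step_arm(
  motion=[-0.02,0.2,0,0,-1,-0.02,0.3,0,0,-1,-0.02,0.34,0,0,-1,-0.02,0.34,0,0,-1,-0.02,0.34,0,0,-1],
)

```text
time_s: 5.08
eef_pos: [0.4777, 0.1884, 0.1533]
tcp_rot: [0.001, 0.996, 0.088, 0.0]
force: [0.6, 0.2, -1.6]
opening: 0.145
grip_force: 60.8
```

Emit:
step_arm(
  motion=[-0.02,0.34,0,0,-1,-0.02,0.28,0,0,-1,-0.02,0.2,0,0,-1,0,0.06,0,0,-1,0,0,0,0,-1],
)

```text
time_s: 5.5
eef_pos: [0.4707, 0.2945, 0.153]
tcp_rot: [0.001, 0.996, 0.09, 0.0]
force: [0.3, -0.2, -2.2]
opening: 0.144
grip_force: 60.7
```

```bash
python3 - <<'E'
from h import *
P=[]
for n in("top","side"):
    p,d=vision.snapshot(n);np.save(n+"1.npy",d);cv2.imwrite(f"pics/{n}1.png",p);P.append(p)
    for q in("hub_mouth","cover"):
        for r in landmark_of(n,q)[:2]: print(n,q,round(r["confidence"],2),np.round(r["at"],1),atz(n,r["at"],.06).round(4))
a=cv2.resize(P[0][175:275,55:255],(800,400),interpolation=3)[:, :]
b=cv2.resize(P[1][205:280,245:320],(200,200),interpolation=3)
c=cv2.resize(P[1][180:,100:400],(256,174));o=np.zeros((200,800,3),np.uint8);o[:,:200]=b;o[:174,210:466]=c
cv2.imwrite("pics/c1.png",np.vstack([a,o]))
s=ctrl.read_state();print(s["eef_pos"],s["opening"],s["force"])
E
```

```text
top hub_mouth 0.51 [222.8 337.9] [ 0.5013 -0.268   0.06  ]
top hub_mouth 0.48 [225.3 223.7] [0.4966 0.01   0.06  ]
top cover 0.72 [233.3  97.8] [0.4787 0.3155 0.06  ]
side hub_mouth 0.47 [227.2 292.1] [0.4861 0.0092 0.06  ]
side cover 0.71 [327.3 241. ] [0.4872 0.2613 0.06  ]
side cover 0.5 [152.9 323. ] [ 0.5012 -0.2432  0.06  ]
[0.47126271 0.29185466 0.15310762] 0.1471845461299173 [-0.25324665 -0.35452443 -1.12259328]
```

View pics/c1.png

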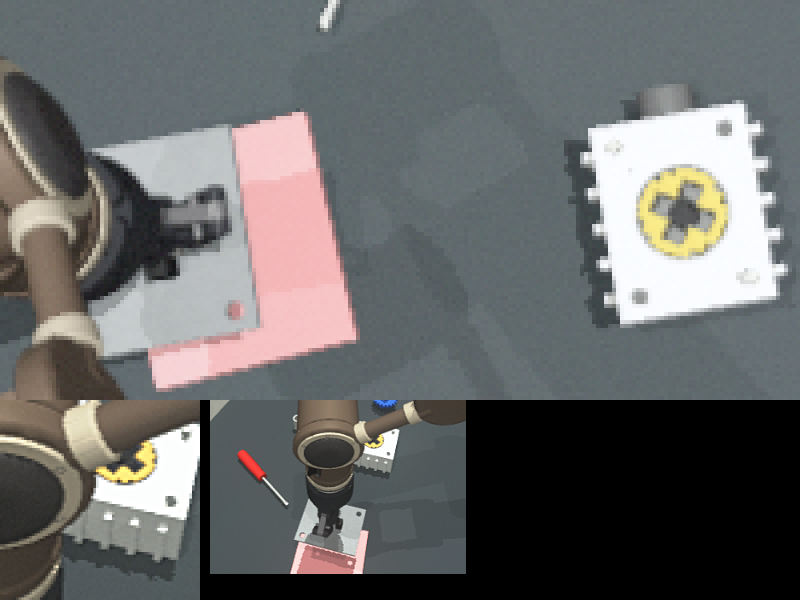

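Cover is held level over the mat; the cross socket is exposed near top pixel (228,226). Lowering.

Emit:
step_arm(
  motion=[0,0,0.0,0,-1,0,0,-0.3,0,-1,0,0,-0.3,0,-1,0,0,-0.27,0,-1,0,0,-0.15,0,-1],
)

```text
time_s: 6.22
eef_pos: [0.4688, 0.2914, 0.0274]
tcp_rot: [0.001, 0.996, 0.087, -0.003]
force: [-1.9, 0.0, -2.4]
opening: 0.143
grip_force: 60.7
```

Emit:
step_arm(
  motion=[0,0,-0.06,0,-1,0,0,-0.03,0,-1,0,0,-0.015,0,-1,0,0,0,0,-1,0,0,0,0,-1],
)

```text
time_s: 6.63
eef_pos: [0.4727, 0.2942, 0.0199]
tcp_rot: [-0.001, 0.996, 0.088, 0.002]
force: [-0.2, -0.0, -2.6]
opening: 0.147
grip_force: 60.7
```

```bash
cat > hub.py <<'E'
from h import *
# warp top picture onto plane z=.06 around hub; fit cross by dark template
def fit(n,p,c0,z=.06,half=24,save=None):
    f,cx,cy,e,R=cam(n); s=4 # px/mm
    g=np.arange(-half,half+.01,1/s)/1000
    X,Y=np.meshgrid(c0[0]+g,c0[1]+g)
    Q=(np.stack([X,Y,np.full_like(X,z)],-1)-e)@R
    W=cv2.remap(p,(Q[...,0]/Q[...,2]*f+cx).astype(np.float32),(Q[...,1]/Q[...,2]*f+cy).astype(np.float32),cv2.INTER_CUBIC)
    if save: cv2.imwrite(save,cv2.resize(W,(400,400)))
    # yellow = bright with low blue ; cross pixels: low saturation inside radius 20mm
    w=W.astype(float); sat=(w[...,2]-w[...,0])
    best=[]
    x=(X-c0[0])*1000;y=(Y-c0[1])*1000
    for dx in np.arange(-5,5.1,.5):
      for dy in np.arange(-5,5.1,.5):
        r=np.hypot(x-dx,y-dy);m=r<18.
        for a in np.radians(np.arange(-45,45,1.5)):
            u=(x-dx)*np.cos(a)+(y-dy)*np.sin(a);v=-(x-dx)*np.sin(a)+(y-dy)*np.cos(a)
            k=(np.minimum(abs(u),abs(v))<6.2)&m
            best.append((sat[m&~k].mean()-sat[k].mean(),dx,dy,np.degrees(a)))
    best.sort(reverse=True);return [tuple(np.round(b,1)) for b in best[:4]]
E
python3 - <<'E'
from hub import *
P=cloud("top",np.load("top1.npy"));p=cv2.imread("pics/top1.png")
q=P[(abs(P[...,2]-.06)<.006)&(np.hypot(P[...,0]-.49,P[...,1]-.007)<.09)]
r=cv2.minAreaRect((q[:,:2]*1000).astype(np.float32));print(r,len(q))
print(fit("top",p,(.4905,.0075),save="pics/hub.png"))
E
```

```text
((491.539306640625, 8.04874038696289), (120.47757720947266, 98.45314025878906), 9.795777320861816) 1746
[(np.float64(88.9), np.float64(0.0), np.float64(-1.0), np.float64(-19.5)), (np.float64(88.8), np.float64(0.5), np.float64(-1.0), np.float64(-19.5)), (np.float64(88.7), np.float64(0.5), np.float64(-1.0), np.float64(-21.0)), (np.float64(88.7), np.float64(0.0), np.float64(-1.0), np.float64(-21.0))]
```

View pics/hub.png

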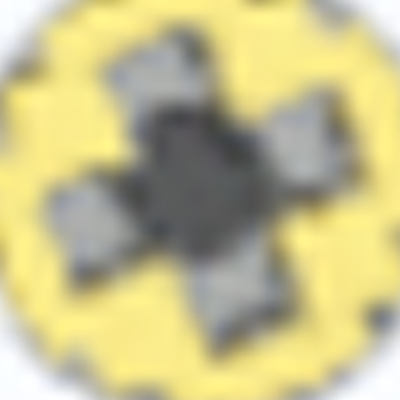

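Emit:
step_arm(
  motion=[0,0,-0.015,0,-1,0,0,-0.015,0,-1,0,0,0,0,-1,0,0,0,0,0.2,0,0,0,0,0.2],
)

```text
time_s: 7.05
eef_pos: [0.4717, 0.2939, 0.0154]
tcp_rot: [-0.0, 0.996, 0.088, 0.001]
force: [-0.0, 0.3, -0.3]
opening: 0.417
grip_force: 0.0
```

Emit:
step_arm(
  motion=[0,0,0,0,0.2,0,0,0,0,0.2,0,0,0,0,0.2,0,0,0,0,0.2,0,0,0,0,0.2],
)

```text
time_s: 7.47
eef_pos: [0.471, 0.2934, 0.0146]
tcp_rot: [0.0, 0.996, 0.088, -0.0]
force: [0.2, 0.8, -1.0]
opening: 0.599
grip_force: 0.0
```

Emit:
step_arm(
  motion=[0,0,0.1,0,0.2,0,0,0.25,0,0.2,0,0,0.34,0,0.2,0,0,0.34,0,0.2,0,-0.1,0.2,0,0.2],
)

```text
time_s: 7.88
eef_pos: [0.4735, 0.284, 0.1679]
tcp_rot: [-0.002, 0.996, 0.088, 0.004]
force: [0.4, 0.3, 0.8]
opening: 0.599
grip_force: 0.0
```

Emit:
step_arm(
  motion=[0.02,-0.336,0,-0.3,0.2,0.02,-0.336,0,-0.3,0.2,0.02,-0.336,0,-0.3,0.2,0.02,-0.336,0,-0.3,0.2,0.02,-0.336,0,-0.3,0.2],
)

```text
time_s: 8.3
eef_pos: [0.483, 0.0783, 0.1635]
tcp_rot: [-0.0, 1.0, 0.013, 0.001]
force: [-0.1, -0.4, -0.4]
opening: 0.599
grip_force: 0.0
```

Emit:
step_arm(
  motion=[0.02,-0.336,0,-0.3,0.2,0.02,-0.336,0,-0.3,0.2,0.02,-0.336,0,-0.3,0.2,0.02,-0.336,0,-0.3,0.2,0.02,-0.336,0,-0.3,0.2],
)

```text
time_s: 8.72
eef_pos: [0.495, -0.1237, 0.1634]
tcp_rot: [0.0, 0.998, -0.063, 0.001]
force: [0.2, 0.5, 0.6]
opening: 0.601
grip_force: 0.0
```

Emit:
step_arm(
  motion=[0.02,-0.336,0,-0.3,0.2,0.02,-0.336,0,-0.3,0.2,0.02,-0.336,0,-0.3,0.2,0.02,-0.336,0,-0.3,0.2,0,0,0,0,0.2],
)

```text
time_s: 9.13
eef_pos: [0.5057, -0.2907, 0.1642]
tcp_rot: [0.003, 0.992, -0.125, 0.002]
force: [0.1, -0.6, 0.4]
opening: 0.604
grip_force: 0.0
```

Emit:
step_arm(
  motion=[0,0,0,0,0.2,0,0,0,0,0.2,0,0,-0.2,0,0.2,0,0,-0.1,0,0.2,0,0,0,0,0.2],
)

```text
time_s: 9.55
eef_pos: [0.5019, -0.2795, 0.1229]
tcp_rot: [-0.002, 0.993, -0.121, -0.004]
force: [-0.7, 0.8, -0.8]
opening: 0.599
grip_force: 0.0
```

```bash
python3 - <<'E'
from h import *
s=ctrl.read_state();print(s["eef_pos"],s["tcp_rot"],s["joint_pos"])
p,d=vision.snapshot("top");cv2.imwrite("pics/top2.png",p);P=cloud("top",d)
q=P[(np.hypot(P[...,0]-.472,P[...,1]-.294)<.09)&(P[...,2]>.008)&(P[...,2]<.02)]
print(cv2.minAreaRect((q[:,:2]*1000).astype(np.float32)),np.median(q[:,2]))
E
```

```text
[ 0.5019323  -0.27948473  0.12287571] [-0.00193085  0.99267087 -0.12077989 -0.00360991] [-5.83981311e-01  3.42981159e-01  1.82922113e+00  2.78942515e-04
  9.77574837e-01  1.22881115e+00]
((474.1560363769531, 294.6886291503906), (151.6114959716797, 128.24635314941406), 15.472373962402344) 0.010865908869728158
```

Emit:
step_arm(
  motion=[0,0,0,0,0.2,0,0,0,0,0.2,0,0,0,0,0.2,0,0,0,0,0.2,0,0,0,0,0.2],
)

```text
time_s: 10.02
eef_pos: [0.5051, -0.2832, 0.127]
tcp_rot: [0.0, 0.993, -0.122, 0.001]
force: [-0.3, 0.5, 0.1]
opening: 0.6
grip_force: 0.0
```

Emit:
step_arm(
  motion=[0.025,0,-0.15,0,0.2,0,0,-0.15,0,0.2,0,0,-0.15,0,0.2,0,0,-0.09,0,0.2,0,0,-0.04,0,0.2],
)

```text
time_s: 10.43
eef_pos: [0.5064, -0.2823, 0.0548]
tcp_rot: [-0.001, 0.993, -0.122, -0.002]
force: [0.1, -1.3, -0.4]
opening: 0.601
grip_force: 0.0
```

Emit:
step_arm(
  motion=[0,0,0,0,0.2,0,0,0,0,-1,0,0,0,0,-1,0,0,0,0,-1,0,0,0,0,-1],
)

```text
time_s: 10.85
eef_pos: [0.5089, -0.2838, 0.0582]
tcp_rot: [0.001, 0.993, -0.122, 0.001]
force: [-0.5, -0.2, 2.8]
opening: 0.262
grip_force: 60.9
```

Emit:
step_arm(
  motion=[0,0,0,0,-1,0,0,0,0,-1,0,0,0,0,-1,0,0,0,0,-1,0,0,0,0,-1],
)

```text
time_s: 11.27
eef_pos: [0.5089, -0.2838, 0.0581]
tcp_rot: [0.001, 0.993, -0.122, 0.001]
force: [0.2, 0.4, 5.8]
opening: 0.267
grip_force: 61.2
```

Emit:
step_arm(
  motion=[0,0,0.05,0,-1,0,0,0.1,0,-1,0,0,0.15,0,-1,0,0,0.2,0,-1,0,0,0.2,0,-1],
)

```text
time_s: 11.68
eef_pos: [0.506, -0.2819, 0.1405]
tcp_rot: [-0.001, 0.993, -0.122, -0.002]
force: [0.3, -0.2, -2.7]
opening: 0.269
grip_force: 60.1
```

Emit:
step_arm(
  motion=[-0.017,0.15,0,-0.12,-1,-0.017,0.3,0,-0.12,-1,-0.017,0.33,0,-0.12,-1,-0.017,0.33,0,-0.12,-1,-0.017,0.33,0,-0.12,-1],
)

```text
time_s: 12.1
eef_pos: [0.4959, -0.1085, 0.1406]
tcp_rot: [-0.0, 0.988, -0.152, -0.001]
force: [0.9, -0.6, -3.1]
opening: 0.264
grip_force: 60.1
```

Emit:
step_arm(
  motion=[-0.017,0.33,0,-0.12,-1,-0.017,0.33,0,-0.12,-1,-0.017,0.2,0,-0.12,-1,-0.016,0.12,0,-0.16,-1,0,0,0,0,-1],
)

```text
time_s: 12.52
eef_pos: [0.4875, 0.0104, 0.1404]
tcp_rot: [-0.0, 0.984, -0.175, -0.002]
force: [0.4, -0.3, -1.5]
opening: 0.263
grip_force: 60.1
```

Emit:
step_arm(
  motion=[0,0,0,0,-1,0,0,0,0,-1,0,0,0,0,-1,0,0,0,0,-1,0,0,0,0,-1],
)

```text
time_s: 12.93
eef_pos: [0.4895, 0.0065, 0.1407]
tcp_rot: [0.0, 0.984, -0.178, -0.0]
force: [-1.0, 0.1, -3.1]
opening: 0.266
grip_force: 60.1
```

Emit:
step_arm(
  motion=[0,0,0,0,-1,0,0,0,0,-1,0,0,0,0,-1,0,0,0,0,-1,0,0,0,0,-1],
)

```text
time_s: 13.35
eef_pos: [0.4894, 0.0074, 0.1406]
tcp_rot: [0.0, 0.984, -0.177, -0.0]
force: [-0.9, 0.2, -2.7]
opening: 0.267
grip_force: 60.1
```

```bash
python3 - <<'E'
from h import *
I=[]
for n in("top","side"):
    p,d=vision.snapshot(n);np.save(n+"3.npy",d);cv2.imwrite(f"pics/{n}3.png",p);I.append(p)
    for q in("gear","stem_tip"):
        for r in landmark_of(n,q)[:3]: print(n,q,round(r["confidence"],2),np.round(r["at"],1),atz(n,r["at"],.125 if q=="gear" else .1).round(4))
    P=cloud(n,d);q=P[(np.hypot(P[...,0]-.4907,P[...,1]-.0065)<.05)&(P[...,2]>.09)&(P[...,2]<.15)]
    print(len(q),q.min(0).round(4),q.max(0).round(4))
s=ctrl.read_state();print(s["eef_pos"],s["tcp_rot"])
a=cv2.resize(I[0][180:280,170:270],(400,400),interpolation=3);b=cv2.resize(I[1][160:260,240:340],(400,400),interpolation=3)
cv2.imwrite("pics/c3.png",np.hstack([a,b]))
E
```

```text
top gear 0.97 [196.5 385.3] [ 0.5572 -0.368   0.125 ]
top gear 0.95 [218.6 295.3] [ 0.5069 -0.1583  0.125 ]
top gear 0.37 [224.4 223.4] [0.4944 0.0074 0.125 ]
top stem_tip 0.85 [222.1 295.9] [ 0.5006 -0.162   0.1   ]
top stem_tip 0.68 [199.9 383.8] [ 0.5522 -0.371   0.1   ]
23 [ 0.4537 -0.0126  0.1253] [0.4628 0.0215 0.1363]
side gear 0.82 [211.9 295.2] [0.4817 0.0169 0.125 ]
side gear 0.64 [180.2 304.5] [ 0.4955 -0.0748  0.125 ]
side gear 0.59 [157.9 322. ] [ 0.4835 -0.158   0.125 ]
side stem_tip 0.66 [213.4 295.1] [0.4857 0.0014 0.1   ]
side stem_tip 0.66 [184.1 304.6] [ 0.4969 -0.0864  0.1   ]
side stem_tip 0.44 [129.  316.6] [ 0.5357 -0.2776  0.1   ]
555 [ 0.4506 -0.0249  0.1021] [0.5231 0.0453 0.15  ]
[0.48945537 0.0074543  0.14067894] [ 1.18437210e-05  9.84193320e-01 -1.77097456e-01  4.16258869e-06]
```

View pics/c3.png

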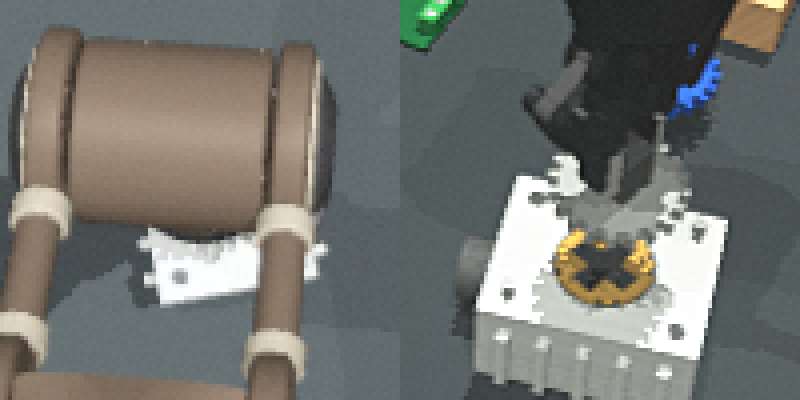

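The gear hangs upright over the socket, cross visible around side pixel (225,291).

Emit:
step_arm(
  motion=[0.015,-0.009,-0.1,0,-1,0,0,-0.1,0,-1,0,0,-0.06,0,-1,0,0,-0.02,0,-1,0,0,0,0,-1],
)

```text
time_s: 14.07
eef_pos: [0.4904, 0.0064, 0.1062]
tcp_rot: [0.0, 0.984, -0.177, -0.001]
force: [-0.3, 0.7, -3.2]
opening: 0.265
grip_force: 60.1
```

Emit:
step_arm(
  motion=[0,0,0,0,-1,0,0,0,0,-1,0,0,-0.02,0,-1,0,0,-0.02,0,-1,0,0,-0.02,0,-1],
)

```text
time_s: 14.48
eef_pos: [0.4915, 0.0063, 0.1]
tcp_rot: [-0.0, 0.984, -0.177, 0.0]
force: [-0.3, -0.1, -2.8]
opening: 0.263
grip_force: 60.1
```

Emit:
step_arm(
  motion=[0,0,-0.02,0,-1,0,0,0,0,-1,0,0,0,0,-1,0,0,0,0,-1,0,0,0,0,-1],
)

```text
time_s: 14.9
eef_pos: [0.4913, 0.0064, 0.0975]
tcp_rot: [-0.0, 0.984, -0.177, -0.0]
force: [-0.2, 0.6, -3.1]
opening: 0.266
grip_force: 60.1
```

Emit:
step_arm(
  motion=[0,0,-0.02,0,-1,0,0,-0.02,0,-1,0,0,-0.02,0,-1,0,0,-0.02,0,-1,0,0,0,0,-1],
)

```text
time_s: 15.32
eef_pos: [0.4911, 0.0063, 0.0873]
tcp_rot: [0.0, 0.984, -0.177, -0.0]
force: [1.1, -0.9, -2.7]
opening: 0.271
grip_force: 60.2
```

Emit:
step_arm(
  motion=[0,0,-0.02,0,-1,0,0,-0.02,0,-1,0,0,-0.01,0,-1,0,0,-0.01,0,-1,0,0,0,0,-1],
)

```text
time_s: 15.73
eef_pos: [0.4917, 0.0063, 0.0815]
tcp_rot: [-0.0, 0.984, -0.177, 0.0]
force: [-1.7, -0.2, 6.4]
opening: 0.266
grip_force: 61.3
```

Emit:
step_arm(
  motion=[0,0,-0.015,0,-1,0,0,-0.01,0,-1,0,0,-0.01,0,-1,0,0,0,0,-1,0,0,0,0,-1],
)

```text
time_s: 16.15
eef_pos: [0.4918, 0.0063, 0.0783]
tcp_rot: [0.0, 0.984, -0.177, 0.0]
force: [-4.1, -0.4, 10.5]
opening: 0.262
grip_force: 61.9
```

Emit:
step_arm(
  motion=[0,0,-0.01,0,-1,0,0,-0.01,0,-1,0,0,0,0,-1,0,0,0,0,-1,0,0,0,0,-1],
)

```text
time_s: 16.57
eef_pos: [0.4918, 0.0063, 0.0781]
tcp_rot: [0.0, 0.984, -0.177, -0.0]
force: [-10.9, 0.3, 27.4]
opening: 0.268
grip_force: 64.0
```

Emit:
step_arm(
  motion=[-0.005,0,0,0,-1,0,0,0,0,-1,0,0,0,0,-1,0,0,0,0,-1,0,0,0,0,-1],
)

```text
time_s: 16.98
eef_pos: [0.4918, 0.0063, 0.0781]
tcp_rot: [0.0, 0.984, -0.177, 0.0]
force: [-9.4, 0.3, 24.7]
opening: 0.265
grip_force: 63.8
```

```bash
python3 - <<'E'
from h import *
p,d=vision.snapshot("side");P=cloud("side",d)
m=np.hypot(P[...,0]-.489,P[...,1]-.009)<.036
q=P[m&(P[...,2]<.085)];h,b=np.histogram(q[:,2],np.arange(.055,.085,.002));print(h,b.round(3))
s=ctrl.read_state();print(s["eef_pos"],s["force"],s["torque"],s["grip_force"],s["opening"])
cv2.imwrite("pics/c4.png",cv2.resize(p[180:280,240:340],(500,500),interpolation=3))
E
```

```text
[  0   1  25  31  26  22  28  82 203  75   7   2   7   5   6] [0.055 0.057 0.059 0.061 0.063 0.065 0.067 0.069 0.071 0.073 0.075 0.077
 0.079 0.081 0.083 0.085]
[0.49175077 0.00629312 0.0780862 ] [-9.68032084 -0.19121121 25.77213862] [ 0.02792747  1.5385067  -0.01307385] 63.801748752593994 0.2688601334433347
```

View pics/c4.png

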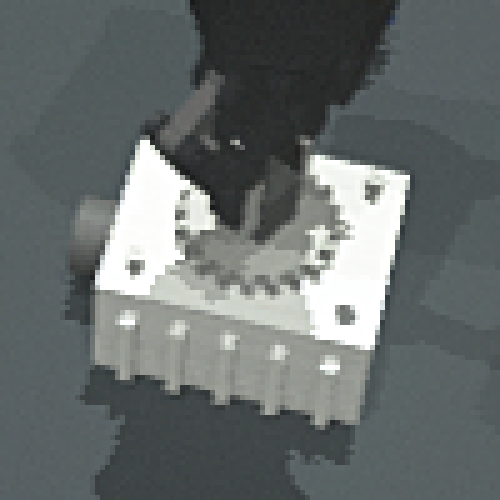

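The disc sits flush on the gearbox. Its top reads about 72 mm with the side camera's known +2 mm bias, and the press force is steady. Handing in.

```bash
python3 -c "
from cell import ctrl
print(ctrl.close_job())"
```

```text
the job is handed in; nothing more can be done
None
```

The job is handed in (no verdict was returned): the cover lies flat, handle up, on the mat, and the gear is meshed and fully home in the socket, still gripped and pressed down at about 25 N for the clip.

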